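Pack a jaw model under its hold-down elbow

ROBOT

A 6-joint arm with a two-finger parallel gripper is mounted at the origin on a cart in front of the work surface, level with it; the furniture and walls round the work are solid. World frame = base frame: x ahead of the robot, y to its left, z up, the work surface at z = 0. Lengths are in m, angles in rad, forces in N, time in s.
With the tool pointing down it reaches from about 0.25 to 0.725 m from the base axis. Payload 9.7 kg.
Tool frame: the origin (TCP) lies at the very end of the fingers, on their centre line; the grasp point (between the pads) lies 19 mm behind it; z points along the fingers, y is the direction in which the jaws open and shut (so a half turn about z gives the same grasp; the last joint's range is limited). The gripper opens to 85 mm and grips with 20 to 120 N. Pads are 22 mm wide; open, the fingers measure 114 mm over their backs; the gripper's body (76 mm by 85 mm) begins 54 mm behind the grasp point. The pads swing forward as they close: fully open they stand 13 mm farther back than shut.
Start: joints at [-1.177, 0.087, 0.176, 1.66, 0, 1.571], TCP at [0.211, -0.508, 0.231] pointing down, gripper open.
Joint ranges: [-3.13, 3.13], [-0.85, 1.81], [-1.15, 1.24], [-2.2, 2.28], [-1.44, 1.52], [-3.14, 3.14]. Speed limits (rad/s): [2.22, 2.22, 2.57, 3.14, 3.14, 3.14].

INTERFACE

Orientations are given as a rotation vector (axis times angle).
In Python, from bench import * gives the robot as it stands.
- The arm moves only by the tool drive_tool, never from a script. Its argument "targets" is text: rows parted by semicolons, each of 6 numbers parted by spaces: the shift along the world's x, y, z as a fraction of full scale, then the turn, a rotation vector about the world's x, y, z as a fraction of full scale. A call has 1 to 10 rows; each row is the pose to reach, as a shift and turn from the pose commanded when the call began; what a row does not reach only later rows make up. Full scale, the value 1, is 400 mm for a shift and pi/4 rad for a turn. A row lasts 1/12 s, in which the tool goes at most 41.7 mm and 7.16 degrees, less where a joint would pass 70% of its speed; a pose out of reach is approached as far as the arm can. A call with a number of a shift or a turn outside -1 to 1 is refused whole. A call with a gripper value outside its range is refused whole. "fingers" is the closure, from 0 (fully open) to 1 (shut), set as the call begins (left out, the last holds). The fingers move at their own pace and stop on an object; the grip force is fixed at half the most. Time passes only in rows, so rows that repeat a pose let the fingers close. It gives the time, the measured TCP pose, the force and the opening at its end, in the units of the state.
- observe(): the state, without advancing time (a new reading comes with each control period).
- capture(name): name is "scene" or "side" or "wrist"; returns a dict with "pixels" (420x560x3 uint8, blue, green, red), "fov_y" (degrees; the focal length in pixels is half the picture's height over the tangent of half this angle, whatever the lens; pixels are square), "cx", "cy" (the principal point, pixels), "xyz" and "attitude" of the camera in the world. Camera axes: x right, y up, looking along -z (the intrinsics and any distortion apply to the point x, -y, -z); pixel columns grow to the right and rows downward; lengths in m; the calibration is good to about 2 mm. A picture is of the moment at which its call begins. There is no depth.
- close_job(): hands the job in, once; it reports no verdict.
The state is a dict: "time_s": time; "joint_positions": joint angles; "qd": joint speeds; "joint_torque": joint torques, N m; "tool_pos": TCP position; "tcp_rot": TCP orientation; "wrist_force": force on the tool from outside, world axes, zero at the start; "wrist_torque": the same for the moment, N m; "opening": finger opening in m.
Only numpy, scipy, OpenCV 4.12 (cv2) and the standard library are available. Lean on these libraries where they do the work, as an engineer would, in place of code of your own. Each camera call takes 0.05 s, during which the arm holds its last target.

TASK

Pack the grey two-pocket transport case: stand the large yellow jaw model flat in the big pocket, teeth up, and stand the metal hold-down elbow upright in the small pocket with its arm reaching over the model. The arm blocks the big pocket once the elbow stands in place, so mind the order; set the plaster model down rather than dropping it, and leave the two small jaw models where they are.

Things in the scene. Friction and masses are not known exactly. Their poses are not given: they have to be found in the camera images.
- case: Open grey plastic transport case, fixed, 92 x 138 mm outside (x, y), walls 24 mm high, 5 mm thick, floor 5 mm thick. Origin under its centre, z up. A rib (4 mm thick, top 13 mm above the worktop) parts the big pocket (+y end) from the small one (-y end). At the big pocket both long walls have a finger cut-out, case y = 0 to 50 mm, where they are 10 mm high.
- model_pocket (a point): Centre of the big pocket's floor, 5 mm above the worktop; axes as the case. The pocket is 82 x 78 mm inside (x, y).
- foot_pocket (a point): Centre of the small pocket's floor, 5 mm above the worktop; axes as the case. The pocket is 82 x 46 mm inside (x, y).
- jaw_model: The large yellow plaster jaw model, 56 x 65 x 37 mm, 0.1 kg; origin at the centre of its flat underside, z up through the teeth; stands on the worktop. Grasp across its x, fingertips 10 to 14 mm above its underside (sides upright up to 20 mm, sloping in above). In the case its y lies along the case's y, either way, so that the fingers come down in the cut-outs.
- elbow: Loose metal hold-down, 0.16 kg, an upside-down L: dark flat foot 64 x 28 x 8 mm, on its middle a column 20 x 20 mm up to 60 mm, and on top an arm 20 mm wide, 10 mm thick (underside at 50 mm) along +y to 76 mm from the column's axis. Origin under the foot's centre, z up; stands on the foot. Grasp the column across x, above the foot. In the case its +y (arm) points along the case's +y.
- elbow_pad (a point): Underside of the black rubber pad below the arm's end, 66 mm along +y from the elbow's origin and 47 mm above its underside.
- small_yellow: Bystander: small yellow jaw model, 40 x 46 x 29 mm, origin at the centre of its underside. Not to be moved.
- small_peach: Bystander: small peach jaw model with pale teeth, 37 x 43 x 27 mm, origin at the centre of its underside. Not to be moved.

How it is judged:
On the way, in this order (a step that is already met when the one before it is completed fails the run):
1. the large jaw model stands flat in the big pocket, let go (horizontal distance between jaw_model and model_pocket below 0.018 m and z of jaw_model in the frame of model_pocket below 0.004 m and angle between jaw_model's own z axis and vertical below 0.12 rad and contact force between the fingers and jaw_model below 0.1 N), for 0.2 s.
2. the elbow stands on its foot in the small pocket with its arm over the model (horizontal distance between elbow and foot_pocket below 0.018 m and z of elbow in the frame of foot_pocket below 0.004 m and angle between elbow's own z axis and vertical below 0.12 rad and horizontal distance between elbow_pad and jaw_model below 0.035 m), for 0.2 s.
At the end, for the whole second after the job is handed in: Large jaw model flat in the big pocket and elbow upright in the small one: each within 18 mm of the pocket centre, underside within 4 mm of the floor, tilt under 7 degrees; arm pad within 35 mm of the model's middle, seen from above; both at rest (all of step 2 and horizontal distance between jaw_model and model_pocket below 0.018 m and z of jaw_model in the frame of model_pocket below 0.004 m and angle between jaw_model's own z axis and vertical below 0.12 rad and linear speed of each of jaw_model, elbow below 0.02 m/s); the robot touches nothing.
It fails at once if the plaster model is let go more than 30 mm above the case floor (dropped) (height (world z) of jaw_model above 0.035 m and contact force between the fingers and jaw_model below 0.05 N).
It fails at once if the small yellow model is moved by more than 30 mm (distance of small_yellow from where it was at the start of the episode above 0.03 m).
It fails at once if the small peach model is moved by more than 30 mm (distance of small_peach from where it was at the start of the episode above 0.03 m).
It also fails if it takes over 59 s, if anything falls off the work surface, if the arm or the gripper's body presses on something with over 40 N, if the wrist force passes 120 N, or if a joint passes its speed limit or range.

## Working session

There is one attempt and no reset: what is moved stays moved. The work goes in short steps, Python scripts to look and compute and a tool call to move; the robot and the scene stay as the last step left them, time stands still between calls to the robot, and variables do not carry over. Pictures are saved under pics/ and viewed, and the job is handed in when it is done.

Besides the shell and the picture viewer there is one more tool, called after "Request:" by a JSON object that holds its "method" and its "body", one argument or row to a line. drive_tool: Moves the arm, as the interface text tells. Its arguments: {"type":"object","properties":{"targets":{"type":"string"},"fingers":{"type":"number"}},"required":["targets"]}

```bash
mkdir -p pics; ls; python3 - <<'E'
from bench import *
import cv2
s=observe()
print({k:s[k] for k in ('time_s','tool_pos','tcp_rot','opening')})
for n in ("scene","side","wrist"):
    c=capture(n); cv2.imwrite(f"pics/{n}0.png",c["pixels"]); print(n,{k:c[k] for k in c if k!="pixels"})
E
```

```text
pics
{'time_s': 0.0, 'tool_pos': array([ 0.21094483, -0.50768008,  0.23055675]), 'tcp_rot': array([-3.07956740e+00, -6.14363714e-01,  4.42314903e-04]), 'opening': 0.08513203630044894}
scene {'fov_y': 51.68910977174528, 'cx': 279.7292590664411, 'cy': 211.26897406308245, 'xyz': array([0.08989475, 0.6654049 , 0.71896512]), 'attitude': array([ 0.36435598, -1.02905915, -2.22816726])}
side {'fov_y': 54.16551975331534, 'cx': 269.28757111501824, 'cy': 208.32732933724847, 'xyz': array([-0.00984943,  0.37170215,  0.70772352]), 'attitude': array([ 0.47952924, -0.79000163, -1.9088651 ])}
wrist {'fov_y': 71.02765509945321, 'cx': 282.19233328897104, 'cy': 207.49412469196187, 'xyz': array([ 0.28013238, -0.47769897,  0.37348392]), 'attitude': array([-0.26322638,  0.17658222, -1.16704806])}
```

View pics/scene0.png

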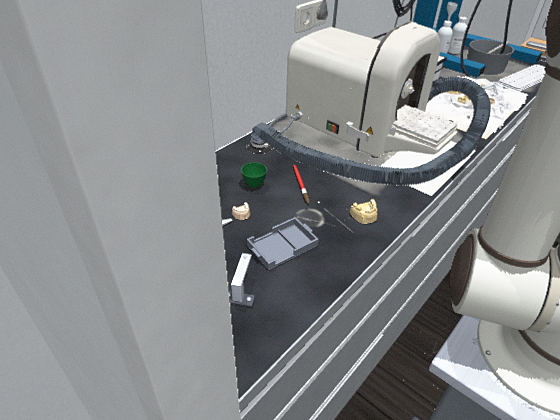

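View pics/side0.png

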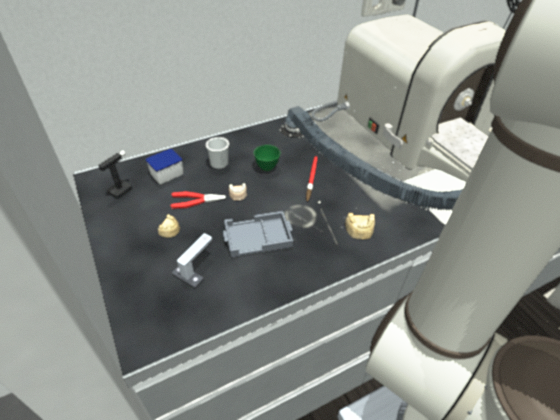

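View pics/wrist0.png

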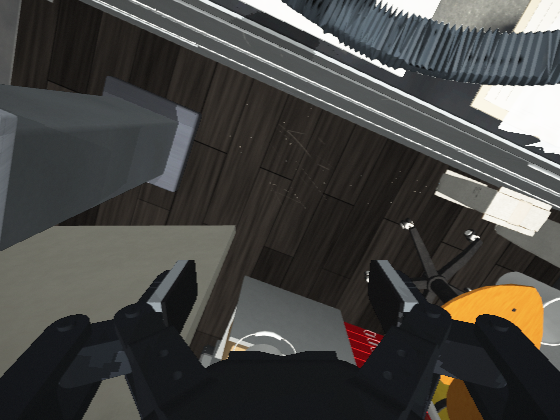

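The side view shows the large jaw at (360,225), case at (258,234), elbow at (192,262), peach at (238,191) and small yellow at (168,228). I'll project these and zoom in.

```bash
cat > h.py <<'E'
import numpy as np, cv2
from scipy.spatial.transform import Rotation as R
def K(c):
    f=c["pixels"].shape[0]/2/np.tan(np.radians(c["fov_y"])/2); return f
def back(c,uv,z=0.):
    f=K(c); d=np.array([(uv[0]-c["cx"])/f,-(uv[1]-c["cy"])/f,-1.]); d=R.from_rotvec(c["attitude"]).apply(d)
    t=(z-c["xyz"][2])/d[2]; return c["xyz"]+t*d
def proj(c,P):
    p=R.from_rotvec(c["attitude"]).inv().apply(np.atleast_2d(P)-c["xyz"]); f=K(c)
    return np.c_[c["cx"]+f*p[:,0]/-p[:,2], c["cy"]+f*p[:,1]/p[:,2]]
def tri(cs,uvs):
    A=[];b=[]
    for c,uv in zip(cs,uvs):
        d=back(c,uv)-c["xyz"]; d/=np.linalg.norm(d); M=np.eye(3)-np.outer(d,d); A.append(M); b.append(M@c["xyz"])
    A=np.vstack(A);b=np.hstack(b); x,*_=np.linalg.lstsq(A,b,rcond=None); return x,np.abs(A@x-b).max()
E
python3 - <<'E'
from bench import *
from h import *
cs={}
for n in("side","scene"): cs[n]=capture(n)
s=cs["side"]
for nm,uv in dict(jaw=(361,232),case=(258,237),elbow=(188,275),peach=(238,195),sy=(168,232)).items(): print(nm,back(s,uv).round(3))
a=s["pixels"][170:300,140:400]; cv2.imwrite("pics/side_z.png",cv2.resize(a,None,fx=3,fy=3,interpolation=2))
a=cs["scene"]["pixels"][180:320,210:400]; cv2.imwrite("pics/scene_z.png",cv2.resize(a,None,fx=4,fy=4,interpolation=2))
E
```

```text
jaw [ 0.454 -0.1    0.   ]
case [0.544 0.119 0.   ]
elbow [0.514 0.295 0.   ]
peach [0.691 0.105 0.   ]
sy [0.648 0.298 0.   ]
```

View pics/side_z.png

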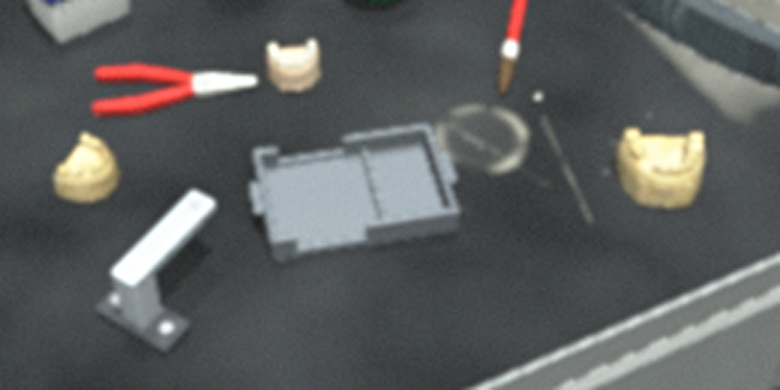

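View pics/scene_z.png

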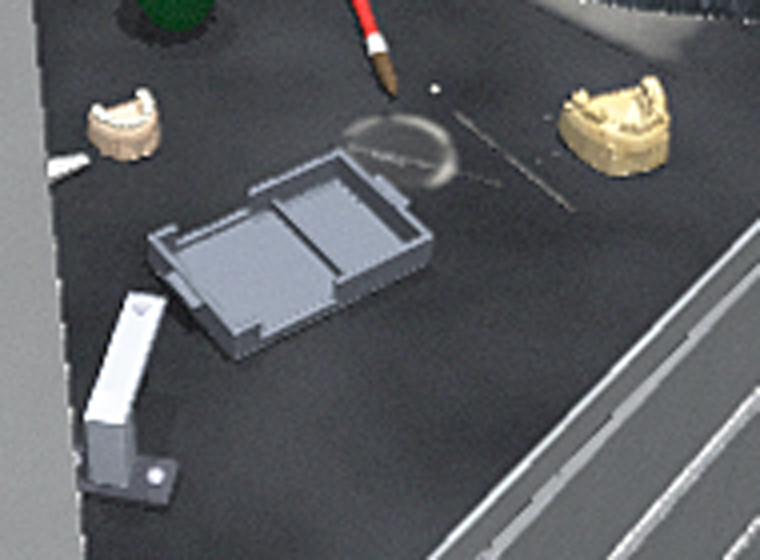

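```bash
python3 - <<'E'
from bench import *
from h import *
from scipy.optimize import least_squares
S=capture("side");C=capture("scene")
z3=lambda u,v:(u/3+140,v/3+170); z4=lambda u,v:(u/4+210,v/4+180)
side=dict(sR=z3(435,127),sr=z3(457,207),sL=z3(255,150),sl=z3(275,247))
sc=dict(sR=z4(342,150),sr=z4(432,236),sL=z4(150,237),sl=z4(237,333))
loc=dict(sR=(46,-69,24),sr=(-46,-69,24),sL=(46,69,24),sl=(-46,69,24))
def res(p):
    r=[]
    for k in loc:
        P=R.from_euler('z',p[2]).apply(np.array(loc[k])/1000)+[p[0],p[1],0]
        r+=list(proj(S,P)[0]-side[k])+list(proj(C,P)[0]-sc[k])
    return np.array(r)
q=least_squares(res,[.54,.12,0],loss='soft_l1');print(q.x,res(q.x).round(1))
for n,a,b in [("jaw",z3(628,130),z4(570,100)),("jawR",z3(697,137),z4(655,80)),("armtip",z3(207,197),z4(150,295))]:
    print(n,tri([S,C],[a,b]))
for uv in [(455,190),(400,190),(330,150),(290,115)]: print(back(S,uv,.03).round(3))
print("edge",back(S,(300,318)).round(3),back(S,(430,262)).round(3))
# machine front-left bottom/top
print(tri([S,C],[(345,105),(290,104)]),tri([S,C],[(350,45),(290,44)]))
E
```

```text
[ 0.5418814   0.11880336 -0.24505781] [-1.4 -0.8  0.3 -1.   1.4  2.2  1.6 -0.2 -0.4  0.5 -0.4 -0.6 -1.  -0.8
  0.2  0.4]
jaw (array([ 0.49595576, -0.09272736,  0.02271035]), np.float64(0.0015650859129208439))
jawR (array([ 0.45616265, -0.12468677,  0.03988467]), np.float64(0.0005185411287657593))
armtip (array([0.54580442, 0.23024923, 0.05872314]), np.float64(0.0002542481395538254))
[ 0.446 -0.367  0.03 ]
[ 0.505 -0.246  0.03 ]
[ 0.715 -0.178  0.03 ]
[ 0.914 -0.162  0.03 ]
edge [0.324 0.134 0.   ] [ 0.317 -0.184  0.   ]
(array([ 0.92037299, -0.36088703,  0.02996456]), np.float64(0.015726697716579252)) (array([ 0.90930772, -0.33660095,  0.23450321]), np.float64(0.018904250057081073))
```

Request:
{"method": "drive_tool", "body": {
  "targets": "0.2 0.65 0.175 0 0 0;0.2 0.65 0.175 0 0 0;0.2 0.65 0.175 0 0 0;0.2 0.65 0.175 0 0 0;0.2 0.65 0.175 0 0 0;0.2 0.65 0.175 0 0 0;0.2 0.65 0.175 0 0 0;0.425 1 0.175 0 0 0;0.425 1 0.175 0 0 0;0.425 1 0.175 0 0 0",
  "fingers": 0
}}

```text
time_s: 1.18
tool_pos: [0.359, -0.141, 0.3018]
tcp_rot: [3.08, 0.613, 0.002]
wrist_force: [1.3, -1.2, -0.2]
opening: 0.0855
```

```bash
python3 - <<'E'
from bench import *
from h import *
s=observe(); print(s['tool_pos'],s['tcp_rot'],s['joint_positions'])
c=capture("wrist"); cv2.imwrite("pics/w1.png",c["pixels"])
T=R.from_rotvec(s['tcp_rot'])
print("cam in tool",T.inv().apply(c["xyz"]-s["tool_pos"]),"view",T.inv().apply(R.from_rotvec(c["attitude"]).apply([0,0,-1])))
E
```

```text
[ 0.35900438 -0.14099435  0.30184818] [3.08024612e+00 6.13135250e-01 2.10633197e-03] [-3.74196021e-01 -2.60288858e-01 -6.50416735e-03  1.82295790e+00
 -4.55066616e-05  2.37442508e+00]
cam in tool [ 0.07541011 -0.0013465  -0.14284379] view [-2.94633713e-01  5.89063447e-04  9.55610082e-01]
```

View pics/w1.png

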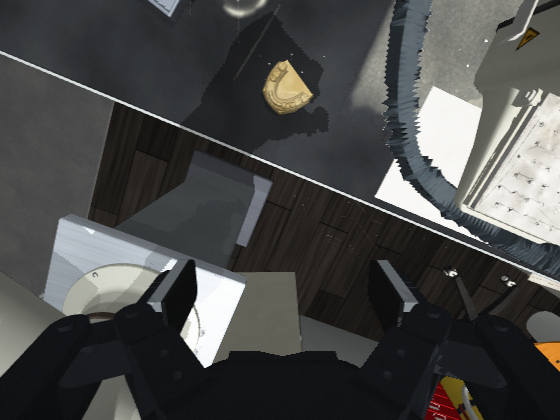

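Jaw at (288,88) in the wrist image. I'll move nearer to see it and the case together.

Request:
{"method": "drive_tool", "body": {
  "targets": "0.15 0.25 -0.05 0 0 0;0.15 0.25 -0.05 0 0 0;0.15 0.25 -0.05 0 0 0;0.15 0.25 -0.05 0 0 0;0.15 0.25 -0.05 0 0 0"
}}

```text
time_s: 1.65
tool_pos: [0.4189, -0.0414, 0.2807]
tcp_rot: [-3.079, -0.62, 0.002]
wrist_force: [-0.1, -0.0, 0.0]
opening: 0.0856
```

```bash
python3 - <<'E'
from bench import *
from h import *
s=observe(); print(s['tool_pos'],s['tcp_rot'],s['time_s'])
c=capture("wrist"); cv2.imwrite("pics/w2.png",c["pixels"])
import pickle; pickle.dump(c,open("w2.pkl","wb"))
u,v=proj(c,[.465,-.105,.02])[0]; print(u,v)
u,v=int(u),int(v); a=c["pixels"][max(v-70,0):v+70,max(u-90,0):u+90]; print(max(u-90,0),max(v-70,0)); cv2.imwrite("pics/w2z.png",cv2.resize(a,None,fx=4,fy=4,interpolation=2))
E
```

```text
[ 0.41888074 -0.04135359  0.28065831] [-3.07937844e+00 -6.20304992e-01  2.15810146e-03] 1.65
339.13257250950915 160.57042117594426
249 90
```

View pics/w2.png

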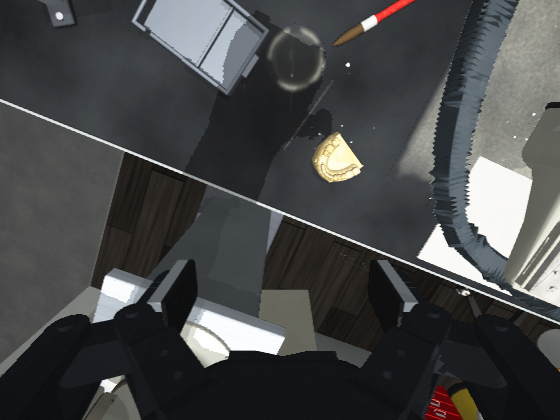

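View pics/w2z.png

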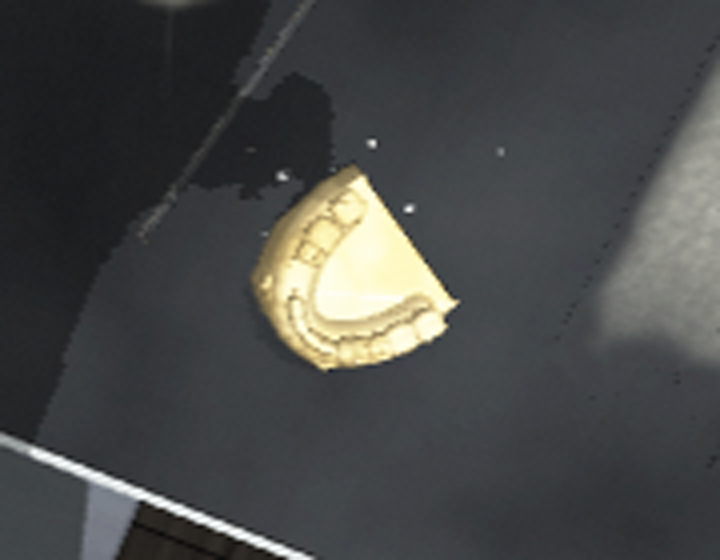

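```bash
python3 - <<'E'
from h import *
import pickle
c=pickle.load(open("w2.pkl","rb"))
f=lambda u,v:(u/4+249,v/4+90)
for z in(0.01,.02,.025):
    a=back(c,f(360,172),z);b=back(c,f(457,304),z);print(z,a[:2].round(4),b[:2].round(4),np.linalg.norm(a-b).round(4),np.degrees(np.arctan2(*(b-a)[[1,0]])).round(1))
# silhouette mask
p=c["pixels"].astype(int); m=((p[...,2]-p[...,0])>45).astype(np.uint8); m[:, :249]=0; m[200:]=0; m[:90]=0;m[:,429:]=0
n,l,st,ce=cv2.connectedComponentsWithStats(m); i=1+np.argmax(st[1:,4]); print(st[i],ce[i])
ys,xs=np.nonzero(l==i); 
P=np.array([back(c,(x,y),.012)[:2] for x,y in zip(xs,ys)])
r=cv2.minAreaRect((P*1000).astype(np.float32)); print(r)
for th in np.radians(range(-40,40,5)): pass
np.save("jawP.npy",P)
E
```

```text
0.01 [ 0.4981 -0.0906] [ 0.4707 -0.142 ] 0.0582 -118.0
0.02 [ 0.4979 -0.0887] [ 0.4712 -0.1388] 0.0568 -118.0
0.025 [ 0.4977 -0.0877] [ 0.4714 -0.1373] 0.0561 -118.0
[ 313  133   51   49 1115] [334.63587444 159.46008969]
((460.962646484375, -102.3447494506836), (66.82439422607422, 54.900108337402344), 62.22441101074219)
```

```bash
python3 - <<'E'
from h import *
from bench import *
import pickle
c=pickle.load(open("w2.pkl","rb"))
print(c["xyz"])
P=np.load("jawP.npy")
for a in(52,57,62,67):
    t=np.radians(a);d=np.array([np.cos(t),np.sin(t)]);e=np.array([-d[1],d[0]])
    print(a,np.ptp(P@d),np.ptp(P@e),(P@d).min(),(P@d).max(),(P@e).min(),(P@e).max())
def draw(c,img,off,sc,name,hyp):
    img=img.copy()
    for (x,y,a,w,h,col) in hyp:
        for z in(0,.02):
            Q=np.array([[w/2,h/2,z],[-w/2,h/2,z],[-w/2,-h/2,z],[w/2,-h/2,z]])
            Q=R.from_euler('z',np.radians(a)).apply(Q)+[x,y,0]
            q=((proj(c,Q)-off+0.5)*sc).astype(int); cv2.polylines(img,[q],True,col,1)
    cv2.imwrite(name,img)
hyp=[(.456,-.0995,62,.056,.065,(0,255,0))]
ims=[]
for cc,n in((c,"w"),(capture("side"),"s")):
    u,v=proj(cc,[.46,-.1,.01])[0].astype(int); o=np.array([u-33,v-33]); k=cv2.resize(cc["pixels"][o[1]:o[1]+66,o[0]:o[0]+66],None,fx=9,fy=9,interpolation=2)
    draw(cc,k,o,9,f"pics/j_{n}.png",hyp); ims.append(cv2.imread(f"pics/j_{n}.png"))
cv2.imwrite("pics/jj.png",cv2.resize(np.hstack(ims),(800,400)))
E
```

```text
[ 0.48809789 -0.01091603  0.42338913]
52 0.06631008162228341 0.05999475495345036 0.1726449884757748 0.23895507009805822 -0.45833750163291626 -0.3983427466794659
57 0.06643784267345101 0.05741211256357609 0.13336439240783785 0.19980223508128886 -0.47227366101451596 -0.41486154845093987
62 0.06681919250885225 0.054997202659070155 0.09269265582070736 0.1595118483295596 -0.4826155326691619 -0.42761833001009175
67 0.06728374622663225 0.057183503077490205 0.051315472153425336 0.11859921838005757 -0.49383108980605644 -0.43664758672856624
```

View pics/jj.png

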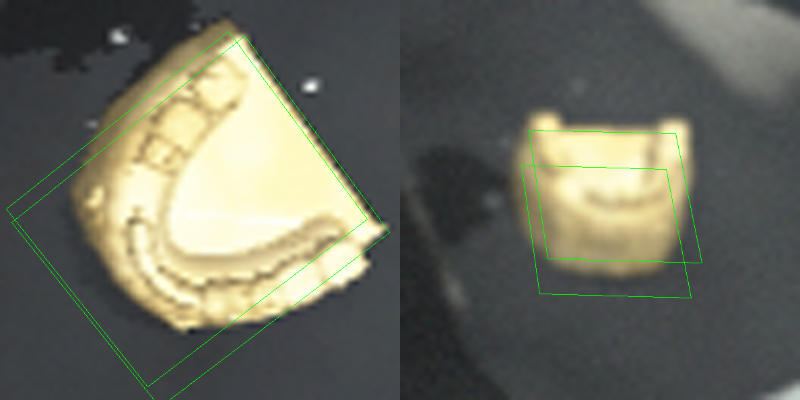

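```bash
cat >> h.py <<'E'
def draw(c,img,off,sc,hyp):
    for (x,y,a,w,h,zs,col) in hyp:
        for z in zs:
            Q=np.array([[w/2,h/2,z],[-w/2,h/2,z],[-w/2,-h/2,z],[w/2,-h/2,z]])
            Q=R.from_euler('z',np.radians(a)).apply(Q)+[x,y,0]
            q=((proj(c,Q)-off+0.5)*sc).astype(int); cv2.polylines(img,[q],True,col,1)
    return img
def panel(cs,P,half,hyp,name):
    ims=[]
    for cc in cs:
        u,v=proj(cc,P)[0].astype(int); o=np.array([u-half,v-half]); s=400/(2*half)
        k=cv2.resize(cc["pixels"][max(o[1],0):o[1]+2*half,max(o[0],0):o[0]+2*half],None,fx=s,fy=s,interpolation=2)
        o=np.maximum(o,0); k=draw(cc,k,o,s,hyp); k=k[:400,:400]
        k=cv2.copyMakeBorder(k,0,400-k.shape[0],0,400-k.shape[1],0); ims.append(k)
    cv2.imwrite(name,np.hstack(ims))
E
python3 - <<'E'
from h import *
from bench import *
import pickle
c=pickle.load(open("w2.pkl","rb"))
S=capture("side");pickle.dump(S,open("side.pkl","wb"))
panel([c,S],[.46,-.1,.01],33,[(.461,-.102,62,.065,.056,(0,.02),(0,255,0))],"pics/jj2.png")
E
```

```text
(no output)
```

View pics/jj2.png

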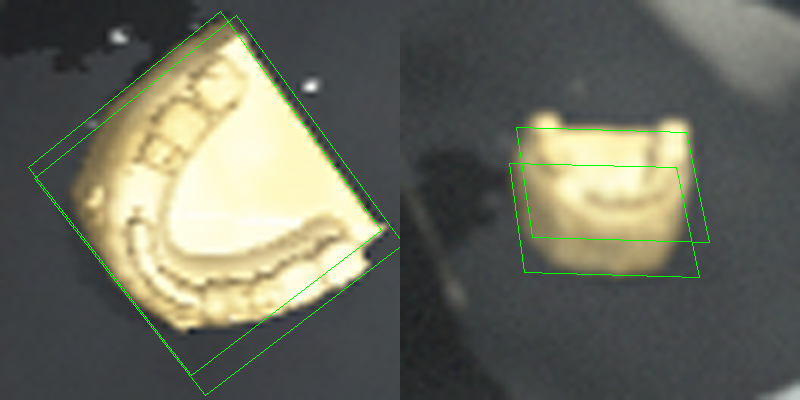

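```bash
python3 - <<'E'
from h import *
import pickle
c=pickle.load(open("w2.pkl","rb"))
T=R.from_rotvec([-3.07937844,-.620304992,.00215810146]);p=np.array([0.41888074,-0.04135359,0.28065831])
for z in(0,-.006,-.013,-.02,-.03):
    for x in(-.011,.011): print(z,x,proj(c,T.apply([[x,.0425,z],[x,-.0425,z]])+p).round(0).tolist())
E
```

```text
0 -0.011 [[362.0, 281.0], [207.0, 281.0]]
0 0.011 [[365.0, 244.0], [204.0, 244.0]]
-0.006 -0.011 [[365.0, 287.0], [204.0, 287.0]]
-0.006 0.011 [[368.0, 249.0], [201.0, 249.0]]
-0.013 -0.011 [[368.0, 295.0], [201.0, 295.0]]
-0.013 0.011 [[372.0, 255.0], [197.0, 255.0]]
-0.02 -0.011 [[372.0, 303.0], [197.0, 303.0]]
-0.02 0.011 [[377.0, 262.0], [193.0, 262.0]]
-0.03 -0.011 [[379.0, 316.0], [191.0, 316.0]]
-0.03 0.011 [[384.0, 273.0], [186.0, 273.0]]
```

```bash
python3 -c "
import cv2
a=cv2.imread('pics/w2.png')[240:350,130:430];cv2.imwrite('pics/fz.png',cv2.resize(a,None,fx=2.6,fy=2.6))"
```

```text
(no output)
```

View pics/fz.png

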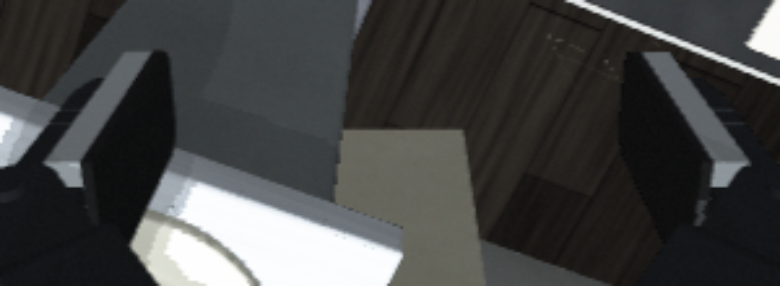

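Request:
{"method": "drive_tool", "body": {
  "targets": "0.105 -0.147 -0.3 0 0 0.87;0.105 -0.147 -0.3 0 0 0.87;0.105 -0.147 -0.3 0 0 0.87;0.105 -0.147 -0.3 0 0 0.87;0.105 -0.147 -0.3 0 0 0.87;0.105 -0.147 -0.3 0 0 0.87;0.105 -0.147 -0.3 0 0 0.87;0.105 -0.147 -0.3 0 0 0.87"
}}

```text
time_s: 2.47
tool_pos: [0.4604, -0.1026, 0.1618]
tcp_rot: [2.7, 1.605, 0.001]
wrist_force: [-0.0, -0.7, -0.2]
opening: 0.0854
```

```bash
python3 - <<'E'
from h import *
from bench import *
import pickle
s=observe(); print(s['tool_pos'],s['tcp_rot'],s['joint_positions'][5]); T=R.from_rotvec(s['tcp_rot']).as_matrix(); print(np.degrees(np.arctan2(T[1,1],T[0,1])),T[:,2])
c=capture("wrist"); cv2.imwrite("pics/w3.png",draw(c,c["pixels"].copy(),np.zeros(2),1,[(.461,-.100,62,.065,.056,(0,.02),(0,255,0))]))
E
```

```text
[ 0.46039741 -0.10262925  0.16178671] [2.69981555e+00 1.60524989e+00 9.23454030e-04] 1.8494386622734633
-28.530466564791997 [ 8.12277872e-04 -2.15600508e-04 -9.99999647e-01]
```

View pics/w3.png

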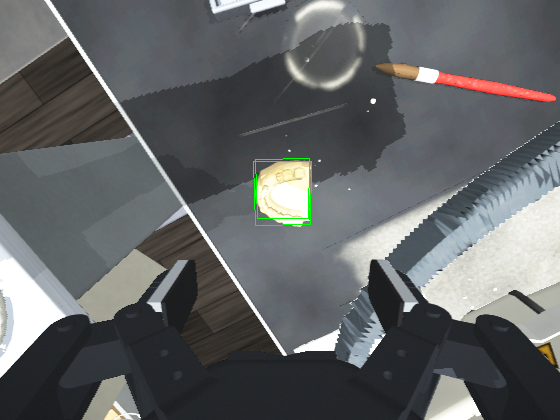

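Box fits the jaw (256–311, 158–225). Descend.

Request:
{"method": "drive_tool", "body": {
  "targets": "0.002 0.006 -0.1 0 0 0;0.002 0.006 -0.18 0 0 0;0.002 0.006 -0.26 0 0 0;0.002 0.006 -0.32 0 0 0;0.002 0.006 -0.36 0 0 0;0.002 0.006 -0.385 0 0 0;0.002 0.006 -0.395 0 0 0;0.002 0.006 -0.395 0 0 0"
}}

```text
time_s: 3.18
tool_pos: [0.4613, -0.0993, 0.0032]
tcp_rot: [-2.698, -1.61, 0.0]
wrist_force: [-0.0, 0.2, -0.1]
opening: 0.0856
```

```bash
python3 - <<'E'
from h import *
from bench import *
s=observe(); print(s['tool_pos'],s['wrist_force'])
c=capture("wrist"); cv2.imwrite("pics/w4.png",draw(c,c["pixels"].copy(),np.zeros(2),1,[(.461,-.100,62,.065,.056,(0,.02),(0,255,0))]))
E
```

```text
[ 0.46133395 -0.09926098  0.00323853] [-0.03158672  0.21392179 -0.10169786]
```

View pics/w4.png

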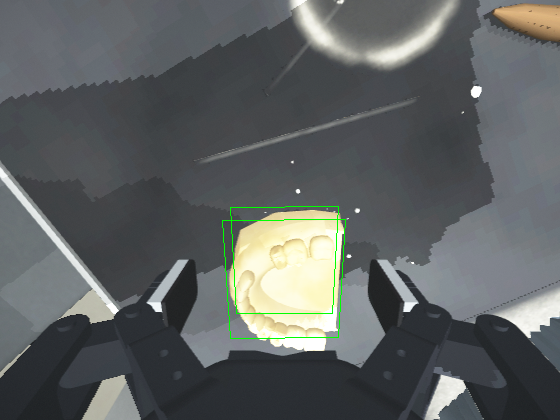

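Jaw lies between the fingers (230–345, 210–345). Close.

Request:
{"method": "drive_tool", "body": {
  "targets": "0 0 0 0 0 0;0 0 0 0 0 0;0 0 0 0 0 0;0 0 0 0 0 0;0 0 0 0 0 0;0 0 0 0 0 0;0 0 0 0 0 0;0 0 0 0 0 0",
  "fingers": 1
}}

```text
time_s: 3.9
tool_pos: [0.4622, -0.0993, 0.0049]
tcp_rot: [2.696, 1.61, 0.002]
wrist_force: [-3.0, 1.3, 8.3]
opening: 0.0527
```

```bash
python3 - <<'E'
from h import *
from bench import *
s=observe(); print(s['tool_pos'],s['wrist_force'],s['opening'])
c=capture("wrist"); cv2.imwrite("pics/w5.png",c["pixels"])
E
```

```text
[ 0.4622379  -0.09932553  0.00488059] [-2.95456824  1.32826293  8.32781243] 0.05266425317602771
```

View pics/w5.png

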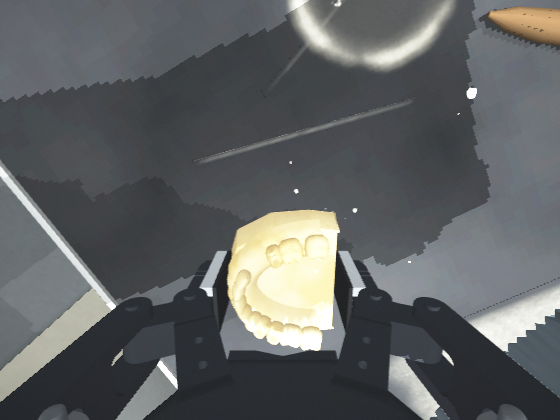

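Request:
{"method": "drive_tool", "body": {
  "targets": "0 0 0.03 0 0 0;0 0 0.1 0 0 0;0 0 0.2 0 0 0.05;0 0.1 0.3 0 0 0.15;0.05 0.2 0.35 0 0 0.31;0.1 0.3 0.35 0 0 0.31;0.15 0.4 0.35 0 0 0.31;0.15 0.45 0.35 0 0 0.31;0.15 0.45 0.35 0 0 0.31;0.15 0.45 0.35 0 0 0.31"
}}

```text
time_s: 4.78
tool_pos: [0.5216, 0.083, 0.1438]
tcp_rot: [-2.478, -1.931, -0.0]
wrist_force: [-0.6, -0.2, -0.2]
opening: 0.0525
```

```bash
python3 - <<'E'
from h import *
from bench import *
s=observe(); print(s['tool_pos'],s['tcp_rot'],s['wrist_force'],s['opening'],s['joint_positions']); 
c=capture("wrist"); cs=.5419,.1188,-14.04
import pickle; pickle.dump(c,open("w6.pkl","wb"))
cv2.imwrite("pics/w6.png",draw(c,c["pixels"].copy(),np.zeros(2),1,[(*cs,.092,.138,(0,.024),(0,255,0)),(*cs,.082,.128,(.005,),(0,0,255))]))
E
```

```text
[0.5216309  0.08298943 0.14383675] [-2.47769392e+00 -1.93141877e+00 -1.45515548e-04] [-0.58626622 -0.18479567 -0.23724077] 0.052534391143640405 [ 1.57730172e-01  1.94159133e-02 -6.32933484e-02  1.48802586e+00
  8.08225929e-05  1.97506383e+00]
```

View pics/w6.png

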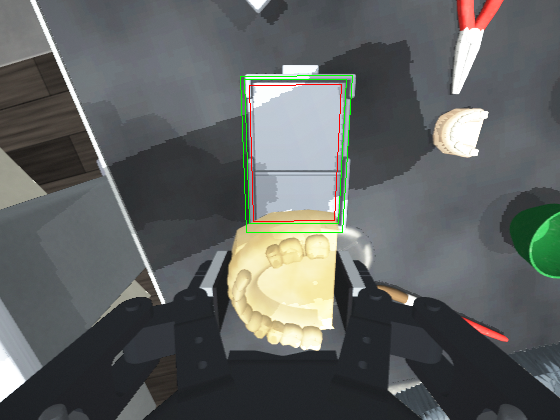

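```bash
python3 - <<'E'
from h import *
import pickle
c=pickle.load(open("w6.pkl","rb")); cs=.5419,.1188,-14.04
k=cv2.resize(c["pixels"][55:245,220:380],None,fx=3.1,fy=3.1,interpolation=2)
a=draw(c,k.copy(),np.array([220,55]),3.1,[(*cs,.092,.138,(.024,),(0,255,0)),(*cs,.082,.128,(.005,),(0,0,255))])
cv2.imwrite("pics/w6z.png",cv2.resize(np.hstack([k,a]),(800,475)))
E
```

```text
(no output)
```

View pics/w6z.png

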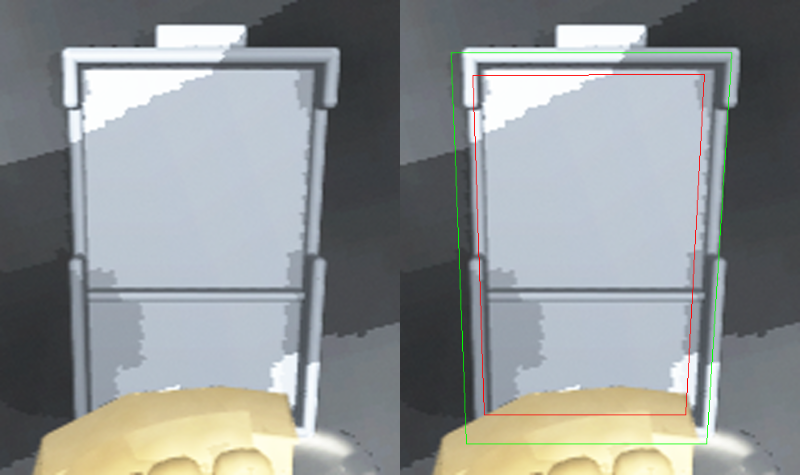

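Case is about 3 mm to +x of my first estimate (top corners at (65,48),(338,48) in the zoom). Correcting and going over the pocket.

Request:
{"method": "drive_tool", "body": {
  "targets": "0.03 0.08 0 0 0 0;0.071 0.155 0 0 0 0;0.071 0.155 0 0 0 0;0.071 0.155 -0.08 0 0 0;0.071 0.155 -0.15 0 0 0;0.071 0.155 -0.2 0 0 0;0.071 0.155 -0.24 0 0 0;0.071 0.155 -0.25 0 0 0;0.071 0.155 -0.25 0 0 0"
}}

```text
time_s: 5.58
tool_pos: [0.549, 0.1414, 0.0426]
tcp_rot: [-2.482, -1.925, 0.003]
wrist_force: [-0.1, -0.1, -0.3]
opening: 0.0522
```

```bash
python3 - <<'E'
from h import *
from bench import *
s=observe(); print(s['tool_pos'],s['tcp_rot'],s['wrist_force'],s['opening']); 
c=capture("wrist"); cs=.544,.1195,-14.04
a=draw(c,c["pixels"].copy(),np.zeros(2),1,[(*cs,.092,.138,(.024,),(0,255,0)),(*cs,.082,.128,(.005,),(0,0,255))])[50:400,130:430]
S=capture("side"); b=cv2.resize(S["pixels"][170:290,200:320],(420,420),interpolation=2)
cv2.imwrite("pics/w7.png",np.hstack([cv2.resize(a,(360,420)),b]))
E
```

```text
[0.54901763 0.14138387 0.0425838 ] [-2.48222538 -1.92450903  0.00317815] [-0.1363563  -0.12371665 -0.30003462] 0.052217456422254255
```

View pics/w7.png

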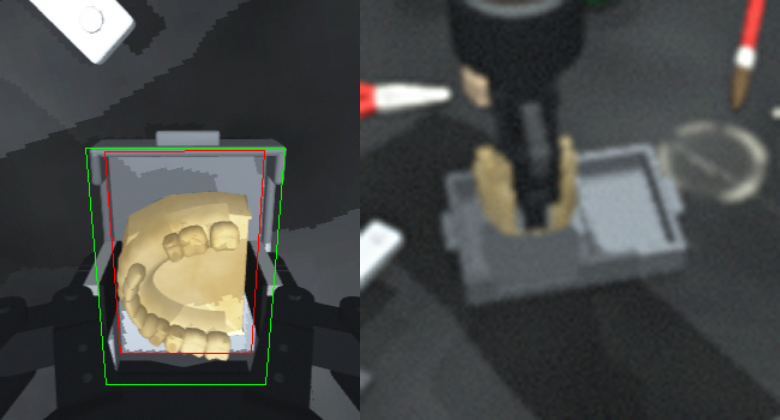

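Request:
{"method": "drive_tool", "body": {
  "targets": "0.003 0.008 -0.02 0 0 0;0.003 0.008 -0.045 0 0 0;0.003 0.008 -0.06 0 0 0;0.003 0.008 -0.072 0 0 0;0.003 0.008 -0.078 0 0 0;0.003 0.008 -0.082 0 0 0;0.003 0.008 -0.084 0 0 0;0.003 0.008 -0.084 0 0 0"
}}

```text
time_s: 6.35
tool_pos: [0.5511, 0.1461, 0.01]
tcp_rot: [2.481, 1.927, 0.001]
wrist_force: [-0.3, -0.5, 0.4]
opening: 0.0526
```

```bash
python3 - <<'E'
from h import *
from bench import *
s=observe(); print(s['tool_pos'],s['tcp_rot'],s['wrist_force'],s['opening']); 
c=capture("wrist")
cv2.imwrite("pics/w8.png",c["pixels"])
E
```

```text
[0.5511185  0.14612414 0.01004965] [2.48109780e+00 1.92684586e+00 5.19309434e-04] [-0.26556378 -0.4824342   0.40974212] 0.0526292772694362
```

View pics/w8.png

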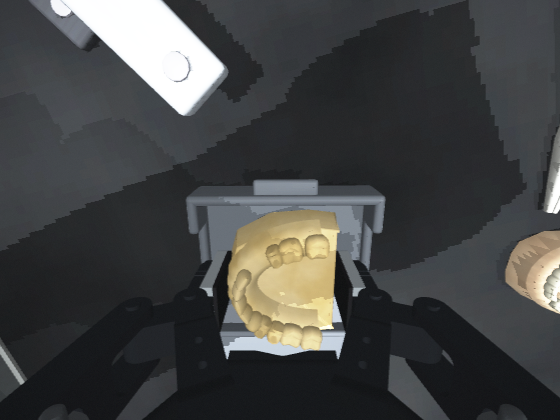

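Request:
{"method": "drive_tool", "body": {
  "targets": "0 0 -0.003 0 0 0;0 0 -0.005 0 0 0;0 0 -0.005 0 0 0"
}}

```text
time_s: 6.65
tool_pos: [0.5513, 0.1461, 0.0099]
tcp_rot: [2.481, 1.927, 0.002]
wrist_force: [-8.7, -1.3, 16.8]
opening: 0.0529
```

On the floor (17 N). Release.

Request:
{"method": "drive_tool", "body": {
  "targets": "0 0 0 0 0 0;0 0 0 0 0 0;0 0 0 0 0 0;0 0 0 0 0 0;0 0 0 0 0 0;0 0 0.05 0 0 0;0 0 0.15 0 0 0;0 0 0.25 0 0 0;0 0 0.35 0 0 0;0 0 0.35 0 0 0",
  "fingers": 0
}}

```text
time_s: 7.48
tool_pos: [0.5537, 0.1467, 0.1563]
tcp_rot: [2.478, 1.924, 0.016]
wrist_force: [1.1, 0.6, 0.3]
opening: 0.0853
```

```bash
python3 - <<'E'
from h import *
from bench import *
import pickle
s=observe(); print(s['tool_pos'],s['tcp_rot'],s['wrist_force'],s['opening']); 
c=capture("wrist");S=capture("side"); pickle.dump((c,S),open("w9.pkl","wb"))
cs=.544,.1195,-14.04
a=draw(c,c["pixels"].copy(),np.zeros(2),1,[(*cs,.092,.138,(.024,),(0,255,0)),(*cs,.082,.128,(.005,),(0,0,255)),(.550,.1438,-14,.056,.065,(.005,),(255,0,0))])
cv2.imwrite("pics/w9.png",a)
E
```

```text
[0.55369066 0.14673062 0.15625306] [2.47792747 1.92420307 0.01575946] [1.11319707 0.56894511 0.28096479] 0.08529829363717017
```

View pics/w9.png

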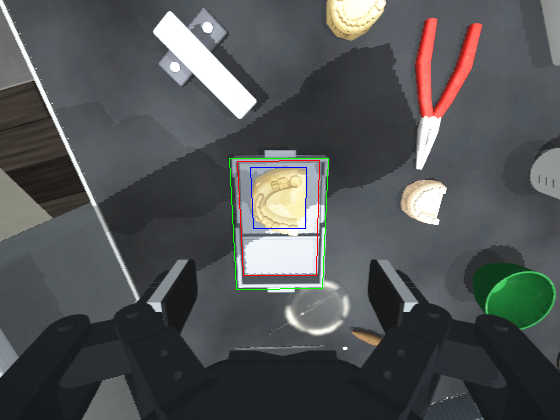

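```bash
python3 - <<'E'
from h import *
import pickle
c,S=pickle.load(open("w9.pkl","rb"))
a=cv2.resize(c["pixels"][145:300,215:345],None,fx=3,fy=3,interpolation=2)
b=cv2.resize(c["pixels"][0:130,130:270],None,fx=3.4,fy=3.4,interpolation=2)
b=cv2.copyMakeBorder(b,0,465-b.shape[0],0,0,0)
cv2.imwrite("pics/w9z.png",np.hstack([a,b])[:, :800]); print(a.shape)
cv2.imwrite("pics/s9z.png",cv2.resize(S["pixels"][170:300,150:330],None,fx=4,fy=4,interpolation=2))
E
```

```text
(465, 390, 3)
```

View pics/w9z.png

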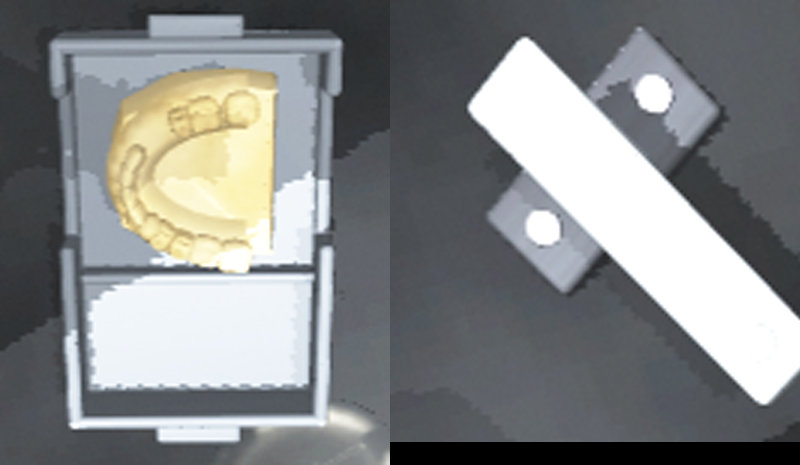

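View pics/s9z.png

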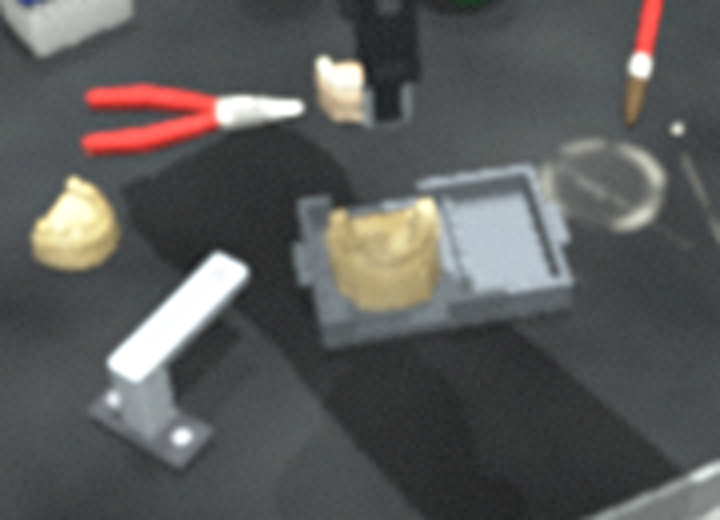

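```bash
python3 - <<'E'
from h import *
import pickle
from scipy.optimize import least_squares
c,S=pickle.load(open("w9.pkl","rb"))
f=lambda u,v:np.array([(u-390)/3.4+130-.35,v/3.4-.35])
# elbow frame: foot 64 (x) x 28 (y); arm +y from -10 to 76
obs=[((-10,-10,60),f(525,38)),((10,-10,60),f(468,105)),((10,76,60),f(763,404)),
((-32,-14,8),f(640,28)),((-32,14,8),f(722,110)),((32,14,8),f(568,293)),((32,-14,8),f(486,214))]
def run(sgn):
    def res(p):
        r=[]
        for l,uv in obs:
            l=np.array(l)*[sgn,1,1]/1000
            r+=list(proj(c,R.from_euler('z',p[2]).apply(l)+[p[0],p[1],0])[0]-uv)
        return np.array(r)
    q=least_squares(res,[.51,.29,-1],loss='soft_l1'); return q.x,np.degrees(q.x[2]),res(q.x).round(1),q.cost
print(run(1),run(-1))
# jaw pose check
E
```

```text
(array([ 0.51065412,  0.29762653, -2.60835041]), np.float64(-149.44746988415008), array([ 0.1, -2.5, -0.8,  0.4,  0.7,  1.2,  0.6, -2.5,  0.9, -0.3, -0.7,
        1.3, -0.9,  0.7]), np.float64(6.562896234375864)) (array([ 0.5100969 ,  0.29517905, -1.2119465 ]), np.float64(-69.439419637342), array([ 1.40e+00,  4.56e+01, -4.00e-01,  5.00e-01,  9.10e+00, -1.70e+02,
       -1.00e-01,  8.42e+01, -2.00e-01,  4.13e+01, -1.10e+00, -7.95e+01,
       -1.60e+00, -3.51e+01]), np.float64(460.27185010669575))
```

Model sits flat in the big pocket. Elbow found at (0.511,0.298), arm direction −59°. Move above it.

Request:
{"method": "drive_tool", "body": {
  "targets": "-0.02 0.05 0.1 0 0 0.15;-0.05 0.15 0.1 0 0 0.3;-0.098 0.25 0.1 0 0 0.45;-0.098 0.38 0.1 0 0 0.6;-0.098 0.38 0.1 0 0 0.75;-0.098 0.38 0.1 0 0 0.9;-0.098 0.38 0.1 0 0 0.995;-0.098 0.38 0.1 0 0 0.995;-0.098 0.38 0.1 0 0 0.995"
}}

```text
time_s: 8.33
tool_pos: [0.5114, 0.2979, 0.1861]
tcp_rot: [-1.563, -2.724, 0.003]
wrist_force: [-0.2, -0.5, -0.2]
opening: 0.0855
```

```bash
python3 - <<'E'
from h import *
from bench import *
import pickle
s=observe(); print(s['tool_pos'],s['tcp_rot'],s['wrist_force'],s['joint_positions'])
T=R.from_rotvec(s['tcp_rot']).as_matrix(); print(np.degrees(np.arctan2(T[1,1],T[0,1])))
c=capture("wrist");pickle.dump(c,open("w10.pkl","wb"))
e=.5107,.2976,-149.4
a=c["pixels"].copy()
y=np.radians(e[2]+90); o=.033
a=draw(c,a,np.zeros(2),1,[(*e,.064,.028,(0,.008),(0,255,0)),(e[0]+o*np.cos(y),e[1]+o*np.sin(y),e[2],.020,.086,(.06,),(0,0,255))])
cv2.imwrite("pics/w10.png",a)
E
```

```text
[0.51142981 0.29786231 0.18612435] [-1.56327805 -2.72370105  0.00315189] [-0.1574298  -0.48961473 -0.2318908 ] [ 5.27389324e-01  1.78237529e-01  1.89573297e-01  1.58444423e+00
 -6.99314772e-06  1.56948440e+00]
30.29235042214009
```

View pics/w10.png

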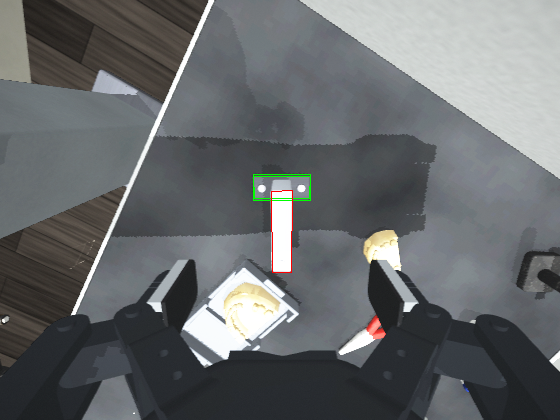

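Overlay fits the elbow. Descend.

Request:
{"method": "drive_tool", "body": {
  "targets": "0 0 -0.1 0 0 0;0 0 -0.19 0 0 0;0 0 -0.27 0 0 0;0 0 -0.33 0 0 0;0 0 -0.37 0 0 0;0 0 -0.395 0 0 0;0 0 -0.405 0 0 0;0 0 -0.405 0 0 0"
}}

```text
time_s: 9.05
tool_pos: [0.5117, 0.2977, 0.0252]
tcp_rot: [-1.562, -2.725, 0.001]
wrist_force: [-0.7, 0.1, 0.7]
opening: 0.0853
```

```bash
python3 - <<'E'
from h import *
from bench import *
s=observe(); print(s['tool_pos'],s['tcp_rot'],s['wrist_force'])
c=capture("wrist");cv2.imwrite("pics/w11.png",c["pixels"])
E
```

```text
[0.5116656  0.29767605 0.02516954] [-1.56205653e+00 -2.72518747e+00  1.27864639e-03] [-0.7354938   0.06481063  0.74979727]
```

View pics/w11.png

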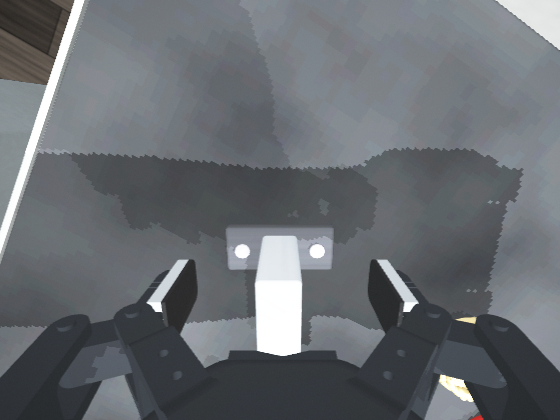

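Request:
{"method": "drive_tool", "body": {
  "targets": "0 0 0 0 0 0;0 0 0 0 0 0;0 0 0 0 0 0;0 0 0 0 0 0;0 0 0 0 0 0;0 0 0 0 0 0;0 0 0 0 0 0;0 0 0 0 0 0;0 0 0 0 0 0;0 0 0 0 0 0",
  "fingers": 1
}}

```text
time_s: 9.93
tool_pos: [0.5121, 0.2982, 0.0261]
tcp_rot: [1.56, 2.726, 0.001]
wrist_force: [-0.9, 0.1, 5.4]
opening: 0.0192
```

```bash
python3 - <<'E'
from h import *
from bench import *
s=observe(); print(s['tool_pos'],s['tcp_rot'],s['wrist_force'],s['opening'])
c=capture("wrist");cv2.imwrite("pics/w12.png",c["pixels"])
E
```

```text
[0.51205705 0.29820078 0.02614126] [1.56024647e+00 2.72636337e+00 1.06938976e-03] [-0.91015009  0.09658184  5.40596916] 0.01920826183064436
```

View pics/w12.png

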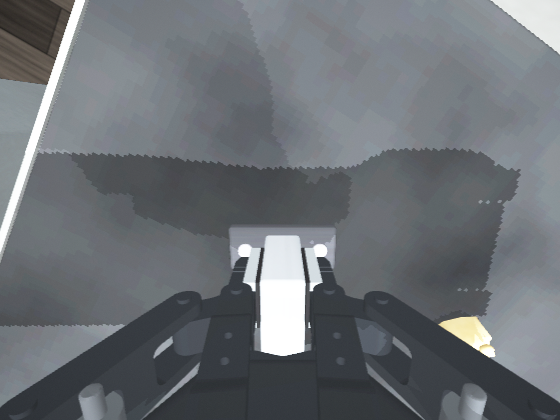

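Request:
{"method": "drive_tool", "body": {
  "targets": "0 0 0.04 0 0 0;0 0 0.12 0 0 0;0 0 0.2 0 0 0.05;0 0 0.2 0 0 0.2;0 0 0.2 0 0 0.35;0 0 0.2 0 0 0.5;0 0 0.2 0 0 0.65;0 0 0.2 0 0 0.8;0 0 0.2 0 0 0.95;0 0 0.2 0 0 1"
}}

```text
time_s: 10.82
tool_pos: [0.5114, 0.2978, 0.1048]
tcp_rot: [-0.387, -3.116, 0.001]
wrist_force: [0.2, 0.6, -1.8]
opening: 0.0192
```

Request:
{"method": "drive_tool", "body": {
  "targets": "0 -0.05 0 0 0 0.15;0 -0.1 0 0 0 0.3;0 -0.15 0 0 0 0.45;0 -0.2 0 0 0 0.6;0.02 -0.25 0 0 0 0.75;0.03 -0.3 0 0 0 0.9;0.04 -0.35 0 0 0 1;0.05 -0.4 0 0 0 1;0.05 -0.4 0 0 0 1"
}}

```text
time_s: 11.57
tool_pos: [0.5319, 0.1352, 0.105]
tcp_rot: [0.821, -3.031, 0.002]
wrist_force: [0.6, 0.1, -2.0]
opening: 0.0193
```

Request:
{"method": "drive_tool", "body": {
  "targets": "0.003 -0.05 0 0 0 0.15;0.003 -0.1 0 0 0 0.3;0.003 -0.146 0 0 0 0.45;0.003 -0.146 0 0 0 0.6;0.003 -0.146 0 0 0 0.75;0.003 -0.146 0 0 0 0.9;0.003 -0.146 0 0 0 1;0.003 -0.146 0 0 0 1;0.003 -0.146 0 0 0 1"
}}

```text
time_s: 12.32
tool_pos: [0.5328, 0.0799, 0.1052]
tcp_rot: [1.918, -2.487, -0.001]
wrist_force: [1.0, 0.5, -1.6]
opening: 0.0191
```

```bash
cat > chk.py <<'E'
from h import *
from bench import *
import sys
s=observe(); print(s['time_s'],s['tool_pos'],s['tcp_rot'],s['wrist_force'],s['opening'])
T=R.from_rotvec(s['tcp_rot']).as_matrix(); print(np.degrees(np.arctan2(T[1,1],T[0,1])))
c=capture("wrist"); cs=.544,.1195,-14.04
a=draw(c,c["pixels"].copy(),np.zeros(2),1,[(*cs,.092,.138,(.024,),(0,255,0))]); a=cv2.resize(a,(400,300))
S=capture("side"); b=cv2.resize(S["pixels"][130:300,170:340],(400,400),interpolation=2)
a=cv2.copyMakeBorder(a,0,100,0,0,0)
cv2.imwrite(sys.argv[1],np.hstack([a,b]))
E
python3 chk.py pics/w13.png
```

```text
12.3167 [0.53275405 0.07992553 0.10518483] [ 1.91814110e+00 -2.48708884e+00 -7.62132842e-04] [ 0.97788048  0.46696911 -1.60386619] 0.019091572866330408
165.28164838089333
```

View pics/w13.png

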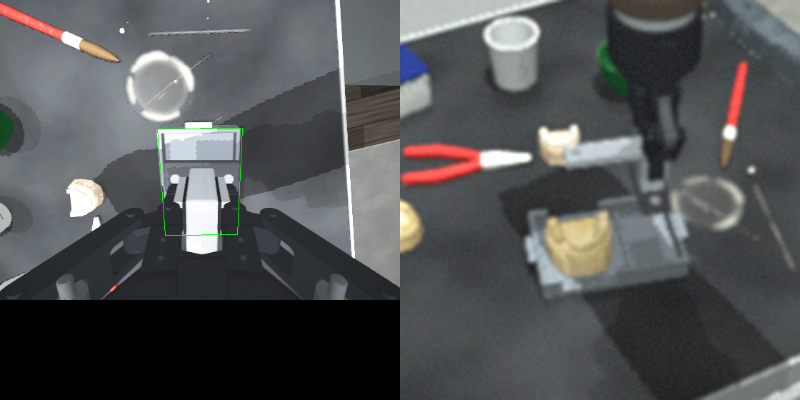

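Arm points over the model, foot centred above the small pocket. Lower.

Request:
{"method": "drive_tool", "body": {
  "targets": "0.003 0 -0.04 0 0 0.015;0.003 0 -0.08 0 0 0.015;0.003 0 -0.11 0 0 0.015;0.003 0 -0.13 0 0 0.015;0.003 0 -0.145 0 0 0.015;0.003 0 -0.15 0 0 0.015;0.003 0 -0.15 0 0 0.015"
}}

```text
time_s: 13.0
tool_pos: [0.5341, 0.0796, 0.0455]
tcp_rot: [1.936, -2.474, -0.0]
wrist_force: [-0.7, -0.7, -1.5]
opening: 0.019
```

```bash
python3 chk.py pics/w14.png
```

```text
13.0 [0.53414661 0.07963523 0.04552563] [ 1.93593490e+00 -2.47384296e+00 -2.51021614e-04] [-0.6824523  -0.73486588 -1.51390811] 0.018978625333687618
166.09074834410504
```

View pics/w14.png

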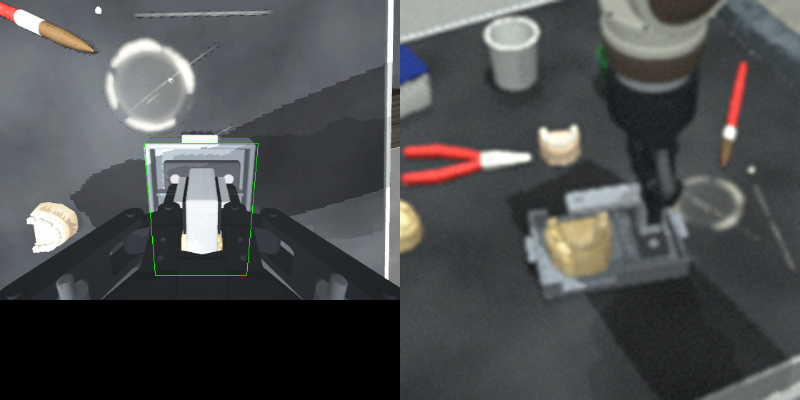

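Request:
{"method": "drive_tool", "body": {
  "targets": "0 0 -0.015 0 0 0;0 0 -0.025 0 0 0;0 0 -0.031 0 0 0;0 0 -0.035 0 0 0;0 0 -0.037 0 0 0;0 0 -0.037 0 0 0"
}}

```text
time_s: 13.6
tool_pos: [0.5342, 0.0796, 0.0311]
tcp_rot: [-1.936, 2.474, -0.0]
wrist_force: [-2.0, -0.2, 0.2]
opening: 0.019
```

Request:
{"method": "drive_tool", "body": {
  "targets": "0 0 -0.003 0 0 0;0 0 -0.004 0 0 0;0 0 -0.004 0 0 0"
}}

```text
time_s: 13.85
tool_pos: [0.5343, 0.0797, 0.0311]
tcp_rot: [-1.936, 2.473, -0.001]
wrist_force: [-8.6, -1.9, 14.9]
opening: 0.0193
```

```bash
python3 chk.py pics/w15.png
```

```text
13.85 [0.53425719 0.07968058 0.03108812] [-1.93613655e+00  2.47297826e+00 -6.96997285e-04] [-8.58192892 -1.91295721 14.8978662 ] 0.019346377559807594
166.1159766403515
```

View pics/w15.png

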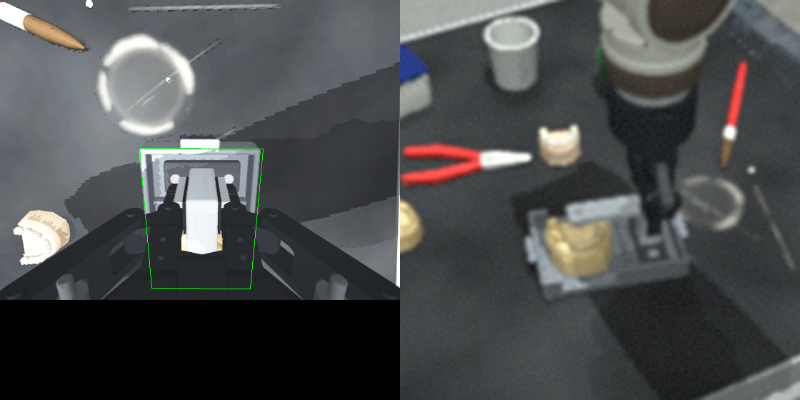

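Request:
{"method": "drive_tool", "body": {
  "targets": "0 0 0.003 0 0 0;0 0 0.003 0 0 0;0 0 0.003 0 0 0;0 0 0.003 0 0 0;0 0 0.003 0 0 0;0 0 0.03 0 0 0;0 0 0.08 0 0 0;0 0 0.15 0 0 0;0 0 0.25 0 0 0;0 0 0.35 0 0 0",
  "fingers": 0.3
}}

```text
time_s: 14.78
tool_pos: [0.5334, 0.0795, 0.1709]
tcp_rot: [1.936, -2.473, -0.001]
wrist_force: [1.1, 1.1, 0.6]
opening: 0.0601
```

Request:
{"method": "drive_tool", "body": {
  "targets": "0 0 0.03 0 0 0;0 0 0.03 0 0 0;0 0 0.03 0 0 0"
}}

```text
time_s: 15.03
tool_pos: [0.5347, 0.0797, 0.1824]
tcp_rot: [-1.935, 2.472, -0.002]
wrist_force: [-0.2, -0.0, 0.0]
opening: 0.0599
```

```bash
python3 chk.py pics/w16.png
```

```text
15.0333 [0.53469964 0.0797225  0.18243663] [-1.93546568e+00  2.47230998e+00 -1.60458075e-03] [-0.24915337 -0.04176426  0.03877904] 0.05992073403829776
166.11170066861735
```

View pics/w16.png

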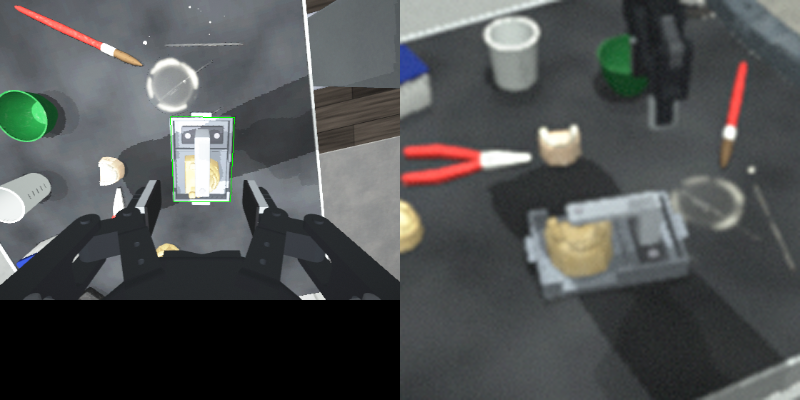

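```bash
python3 - <<'E'
from h import *
from bench import *
y=np.radians(76); e=(.5341,.0797,-14.); o=.033
h=[(*e,.064,.028,(.013,),(0,255,0)),(e[0]+o*np.cos(y),e[1]+o*np.sin(y),-14,.02,.086,(.065,),(0,0,255)),(.550,.1438,-14,.056,.065,(.005,.025),(255,0,0))]
panel([capture("wrist"),capture("side")],[.544,.12,.02],60,h,"pics/w17.png")
E
```

```text
(no output)
```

View pics/w17.png

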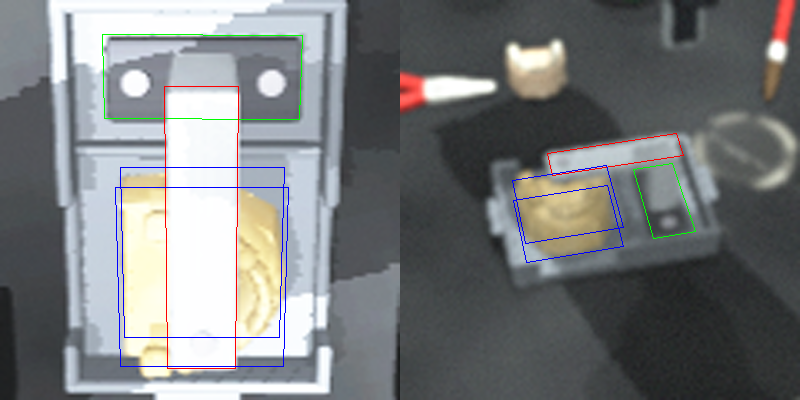

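Foot, arm and model all match their target outlines within about 3 mm. Handing in.

```bash
python3 -c "
from bench import *
print(close_job())"
```

```text
the job is handed in; nothing more can be done
None
```

The case is packed and the job was handed in at about 15 s of the 59 s limit. I set the large jaw model down teeth up in the big pocket and released it. Then I turned the elbow about 135° and stood it in the small pocket with its arm over the model.

- **Fit:** in the last wrist and side pictures, the model, elbow foot and arm matched their target outlines to about 3 mm. The model sits perhaps 2–3 mm towards the case's +y end. That is well inside the 18 mm limit.
- **Upright and flat:** both parts look upright and flat in those pictures. I did not measure their tilt or height directly.
- **Forces:** both parts touched down at about 15–17 N at the wrist. The gripper was clear of everything at the end, with the wrist force near zero.
- **Small models:** the arm did not go near either small jaw model at low height, and neither looked moved in the pictures. I did not measure their positions again.
- **Disagreement:** my first estimate of the case position, from the scene and side cameras, differed by about 3 mm from the wrist camera view. I used a value between the two, weighted towards the wrist view.

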